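# Shunt the pans along the play hob

## Robot

A 6-joint arm with a two-finger parallel gripper is mounted at the origin on the work surface. World frame = base frame: x ahead of the robot, y to its left, z up, the work surface at z = 0. Lengths are in mm, angles in rad, forces in N, time in s.
With the tool pointing down it reaches from about 325 to 925 mm from the base axis. Payload 3.1 kg.
Tool frame: the origin (TCP) lies at the very end of the fingers, on their centre line; the grasp point (between the pads) lies bot.tcp_to_grasp behind it (bot.tcp_to_grasp is the distance from the TCP to the grasp point, in mm); z points along the fingers, y is the line along which they close (so a half turn about z gives the same grasp; the last joint's range is limited). The gripper opens to 85 mm and grips with 20 to 120 N. Pads are 22 mm wide; open, the fingers measure 114 mm over their backs; the gripper's body (76 mm by 85 mm) begins 54 mm behind the grasp point. The pads swing forward as they close: fully open they stand 13 mm farther back than shut.
Start: joints at [1.011, 0.217, 1.613, -0, 1.311, -0.112], TCP at [270.599, 563.397, 231.3] pointing down, gripper open.
Joint ranges: [-2.75, 2.75], [-0.78, 2.1], [0.31, 2.55], [-1.13, 4.27], [0.13, 2.63], [-2.58, 2.58]. Speed limits (rad/s): [2.79, 2.79, 3.14, 3.14, 3.14, 3.14].

## Interface

Orientations are given as [roll, pitch, yaw] about the fixed x, y, z axes, in that order (R = Rz(yaw) Ry(pitch) Rx(roll)).
In Python, from cell import bot, optics gives the robot as it stands.
- The arm moves only by the shell command python3 -m handwheel 'ROWS' [FORCE]. ROWS is JSON, a list of rows, each a list of 3 entries, a list of its own where there are three numbers: the shift along the tool's x, y, z in cm, then the turn, a rotation vector about the tool's x, y, z in degrees, then the opening in per cent of the stroke, from 0 (shut) to 100 (fully open). A call has 1 to 8 rows; each row shifts and turns the commanded pose from where the row before left it, along the tool's axes as they then stand; what a row does not reach is not made up. A row lasts 1/10 s, in which the tool goes at most 50 mm and 8.59 degrees, less where a joint would pass 70% of its speed; a pose out of reach is approached as far as the arm can. A call with a gripper value outside its range is refused whole. The fingers move at their own pace and stop on an object; FORCE is the grip in N (left out, the last holds). Time passes only in rows, so rows that do not move let the fingers close. It gives the time, the measured TCP pose, the force, the opening and the grip force at its end, in the units of the state.
- bot.read_state(): the state, without advancing time (a new reading comes with each control period).
- optics.get_image(name): name is "side" or "top"; returns a dict with "pixels" (480x640x3 uint8, red, green, blue), "camera_matrix" (3x3 intrinsics, pixels), "cam_to_world" (4x4, takes a point from camera to world coordinates). Camera axes: x right, y up, looking along -z (the intrinsics and any distortion apply to the point x, -y, -z); pixel columns grow to the right and rows downward; lengths in mm; the calibration is good to about 2 mm. A picture is of the moment at which its call begins. There is no depth.
- bot.hand_in(): hands the job in; it is judged then, once.
The state is a dict: "time_s": time; "joint_pos": joint angles; "qd": joint speeds; "joint_efforts": joint torques, N m; "eef_pos": TCP position; "tcp_rot": TCP orientation; "contact_force": force on the tool from outside, world axes, zero at the start; "moment": the same for the moment, N m; "gripper_width": finger opening in mm; "grasp_force": force on a finger pad.
Only numpy, scipy, OpenCV 4.12 (cv2) and the standard library are available. Lean on these libraries where they do the work, as an engineer would, in place of code of your own. Each camera call takes 0.05 s, during which the arm holds its last target. There are 200 camera calls.

## Task

On the wooden play hob the kettle is in the middle, with the saucepan on one end ring and the other end ring empty. Slide the kettle across to the empty end ring until it gently touches the rail at that end, then slide the saucepan onto the middle ring, centred, with its handle pointing straight out over the front of the hob (the robot's side). Slide both, never lifting or tipping them, and leave everything else where it is.

Things in the scene. Friction and masses are not known exactly. Their poses are not given: they have to be found in the camera images.
- hob: (all sizes in mm) fixed wooden play hob, a board 270 (x) by 520 (y) by 20 thick with three dark rings in a row along its y; origin at the centre of its underside; x points to its back, away from the robot, y to its left; its top is 20 above the table
- ring_start: end ring on which the saucepan starts: flat dark disc, 124 across, flush with the hob's top (pans slide over it); origin at its centre at the hob's top; axes as the hob's. It may be the left or the right end
- ring_mid: middle ring, the same disc; 170 from the other two. The kettle starts on it
- ring_free: the empty end ring, the same disc
- rail_left: low wooden rail fixed on the hob's left (+y) end: 120 long in x, 14 thick in y, 26 high; origin at the centre of its underside; axes as the hob's. Its inner face (7 from its origin) stands 60 to 70 outside the centre of the left end ring
- rail_right: the like rail at the hob's right (-y) end
- kettle: steel toy kettle, about 0.5 kg, round base 116 across (widest at the bottom 12 mm), body 58 high, arched handle over the top; origin at the centre of its underside, x to the spout (reaches 92 from the axis at 56 up), z up
- kettle_grip (a point): middle of the kettle's wooden handle bar, 96 above its underside; the bar runs 44 along the kettle's x and is 14 wide in y and 14 high, 30 clear above the lid knob (top at 66 above the underside)
- saucepan: aluminium toy saucepan, about 0.5 kg, 110 across, 55 high, 4 wall, with one straight handle along its own -x; origin at the centre of its underside
- saucepan_grip (a point): point near the middle of the saucepan's wooden handle, 105 from the pan's axis and 42 above its underside; the wood is 80 long (68 to 148 from the axis), 16 wide in y, 12 high
- mill: small wooden pepper mill, 62 tall, 30 across, standing on the hob in front of the empty end ring; origin under its centre
- skillet: toy skillet, 120 across, 24 high, handle 100 long, on the table left of the hob
- cup: white mug, 68 across, 60 high, on the table to the right
- block_a: wooden toy block, 50 cube, on the table to the right
- block_b: a second wooden toy block, 50 cube, on the table to the right
- horse: wooden horse on wheels, 120 long, 140 tall, on the table to the left
- spoon: wooden spoon, 200 long, lying on the table in front of the hob, to the left
Not all that is in view belongs to the job. Leave any blue or pink look-alike of the kettle alone.

How it is judged (in metres and radians):
On the way, in this order (a step that is already met when the one before it is completed fails the run):
1. the kettle stands on the empty end ring, against the rail (horizontal distance between kettle and ring_free below 0.025 m and (y of kettle in the frame of rail_left above -0.068 m or y of kettle in the frame of rail_right below 0.068 m)), for 0.2 s.
2. the saucepan stands centred on the middle ring, handle straight to the front (horizontal distance between saucepan and ring_mid below 0.012 m and angle between the x axis of saucepan and the x axis of hob, either way round below 0.17 rad and x of saucepan_grip in the frame of ring_mid below -0.08 m), for 0.2 s.
At the end, for the whole second after the job is handed in: the kettle stands flat on the formerly empty end ring, its centre within 25 mm of the ring's and its side within 3 mm of that end's rail; the saucepan stands flat, its centre within 12 mm of the middle ring's, its handle pointing to the front within 0.17 rad of square to the hob; both at rest (all of step 1 and all of step 2 and angle between each of kettle, saucepan's own z axis and vertical below 0.05 rad and z of each of kettle, saucepan in the frame of hob below 0.024 m and linear speed of each of kettle, saucepan below 0.02 m/s); the robot touches nothing.
It fails at once if the kettle is lifted off the hob (more than 8 mm) or tipped (more than 0.2 rad) (z of kettle in the frame of hob above 0.028 m or angle between kettle's own z axis and vertical above 0.2 rad).
It fails at once if the saucepan is lifted off the hob (more than 8 mm) or tipped (more than 0.2 rad) (z of saucepan in the frame of hob above 0.028 m or angle between saucepan's own z axis and vertical above 0.2 rad).
It fails at once if the kettle is rammed against a rail (over 40 N) (contact force between kettle and rail_left above 40 N or contact force between kettle and rail_right above 40 N).
It fails at once if another thing on the hob or table is moved by more than 20 mm (distance of any of mill, skillet, cup, block_a, block_b, horse, spoon from where it was at the start of the episode above 0.02 m).
It also fails if it takes over 64 s, if anything falls off the work surface, if the arm or the gripper's body presses on something with over 40 N, if the wrist force passes 120 N, or if a joint passes its speed limit or range.

## Working session

There is one attempt and no reset: what is moved stays moved. The work goes in short steps, Python scripts to look and compute and a shell command to move; the robot and the scene stay as the last step left them, time stands still between calls to the robot, and variables do not carry over. Pictures are saved under pics/ and viewed, at most 11 in all, crops included, and the job is handed in when it is done.

```bash
mkdir -p pics; ls
python3 - <<'E'
from cell import bot, optics
import cv2,numpy as np
np.set_printoptions(suppress=True,precision=2)
print(bot.read_state(), bot.tcp_to_grasp)
for n in("top","side"):
    d=optics.get_image(n); cv2.imwrite(f"pics/{n}0.png",d["pixels"][:,:,::-1]); print(n,{k:v for k,v in d.items() if k!="pixels"})
E
```

```text
pics
{'time_s': 0.0, 'joint_pos': array([ 1.01,  0.22,  1.61, -0.  ,  1.31, -0.11]), 'qd': array([ 0.,  0., -0., -0.,  0., -0.]), 'joint_efforts': array([  0.  , -39.68, -30.39,  -0.  ,   0.01,   0.  ]), 'eef_pos': array([270.15, 562.7 , 229.97]), 'tcp_rot': array([-3.14, -0.  ,  2.69]), 'contact_force': array([ 0.63, -0.  , -0.68]), 'moment': array([-0.02, -0.08, -0.02]), 'grasp_force': 0.0, 'gripper_width': 85.34003765232906} 18.700000000000003
top {'camera_matrix': array([[484.29,   0.  , 323.06],
       [  0.  , 484.29, 233.72],
       [  0.  ,   0.  ,   1.  ]]), 'cam_to_world': array([[   0.03,    0.99,   -0.11,  315.11],
       [  -1.  ,    0.03,   -0.  ,   13.16],
       [   0.  ,    0.11,    0.99, 1241.43],
       [   0.  ,    0.  ,    0.  ,    1.  ]])}
side {'camera_matrix': array([[596.95,   0.  , 333.58],
       [  0.  , 596.95, 245.68],
       [  0.  ,   0.  ,   1.  ]]), 'cam_to_world': array([[  -0.98,    0.17,   -0.13,  202.21],
       [  -0.21,   -0.74,    0.64,  991.16],
       [   0.01,    0.66,    0.75, 1277.33],
       [   0.  ,    0.  ,    0.  ,    1.  ]])}
```

View pics/top0.png

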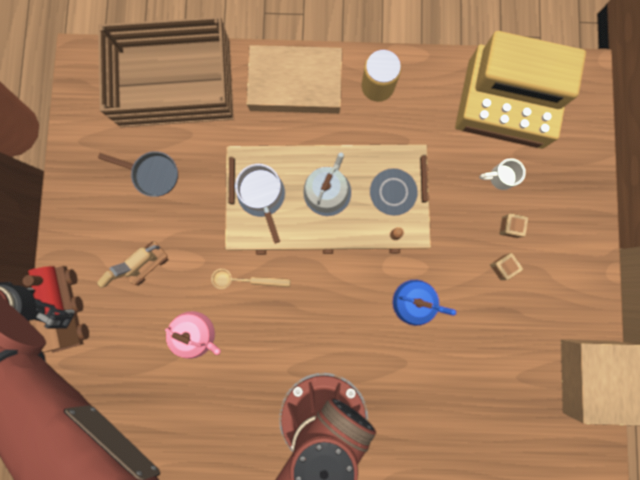

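View pics/side0.png

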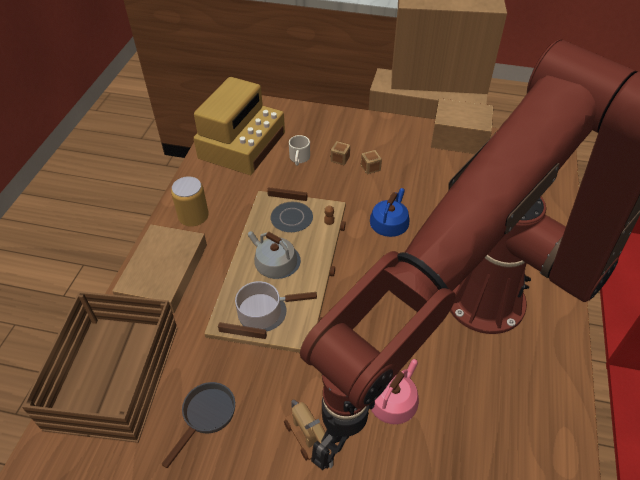

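In the top view, three things look like the kettle: steel at (327,187), blue at (417,302) and pink at (190,335). The steel one fits, because it stands on the hob's middle ring. The saucepan is on the left ring at (260,188), with its handle running to (275,240). The empty ring is at the right (394,191), and the mill is at (397,233). An enlarged crop will confirm this.

```bash
cat > h.py <<'E'
import numpy as np,cv2
from cell import bot,optics
np.set_printoptions(suppress=True,precision=1)
def w(d,px,z):
    K=d["camera_matrix"];T=d["cam_to_world"]
    u=np.linalg.inv(K)@[px[0],px[1],1]; r=T[:3,:3]@[u[0],-u[1],-u[2]]
    o=T[:3,3]; return (o+r*(z-o[2])/r[2])
def p(d,P):
    T=d["cam_to_world"]; c=T[:3,:3].T@(np.array(P,float)-T[:3,3]); q=d["camera_matrix"]@[c[0],-c[1],-c[2]]; return q[:2]/q[2]
def crop(d,x0,y0,x1,y1,s,name):
    im=cv2.resize(d["pixels"][y0:y1,x0:x1,::-1],None,fx=s,fy=s,interpolation=cv2.INTER_CUBIC); cv2.imwrite(name,im)
E
python3 - <<'E'
from h import *
d=optics.get_image("top"); crop(d,220,135,440,265,3.6,"pics/c1.png")
s=optics.get_image("side"); crop(s,205,185,355,350,3.6,"pics/c2.png")
E
```

```text
(no output)
```

View pics/c1.png

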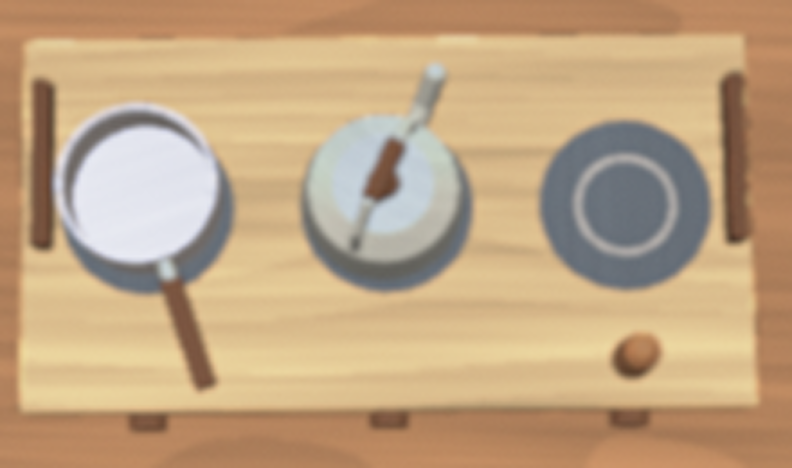

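View pics/c2.png

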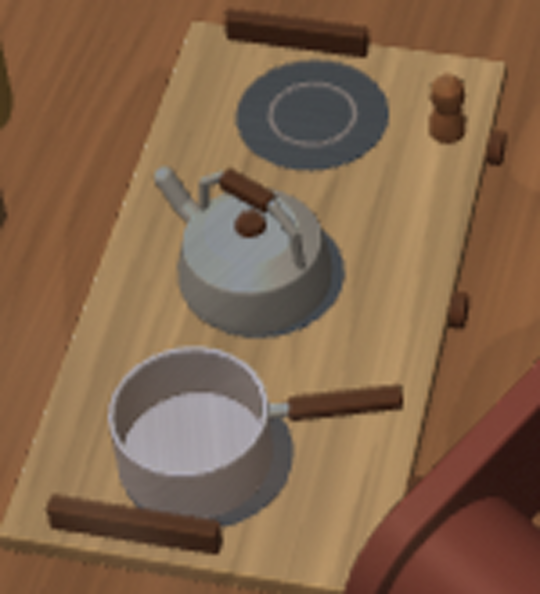

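Both crops confirm it: the steel kettle sits on the middle ring, with its bar in c1 from (397,142) to (370,195). The saucepan rim is centred at (138,183), and its handle tip is at (205,385). The empty ring is centred at (625,205), next to the right rail.

Run:
```python
from h import *
d=optics.get_image("top"); s=optics.get_image("side")
T=lambda u,v,z:w(d,(219.64+u/3.6,134.64+v/3.6),z)[:2]
S=lambda u,v,z:w(s,(204.64+u/3.6,184.64+v/3.6),z)[:2]
print("hob TL TR BR BL",T(25,40,20),T(743,35,20),T(758,403,20),T(20,408,20))
print("free",T(625,205,20),S(312,115,20))
print("railR inner top",T(722,75,46),T(728,240,46)," S",S(228,38,46),S(366,54,46))
print("pan rim",T(138,183,75),S(189,412,75),"handle",T(170,275,68),T(205,385,68),"S",S(290,402,68),S(402,391,68))
print("kettle bar",T(398,141,123),T(370,195,123),S(225,174,123),S(270,198,123),"spout",T(436,70,76),S(161,174,76),"knob",T(386,188,86),S(250,222,86))
print("mill",T(640,350,82),S(447,90,75))
# hob fit & mid ring
c=np.array([T(25,40,20),T(743,35,20),T(758,403,20),T(20,408,20)]);print(c.mean(0))
for a,b in((0,1),(3,2)): v=c[a]-c[b]; print(np.linalg.norm(v),np.degrees(np.arctan2(-v[0],v[1])))
```

```text
hob TL TR BR BL [675.9 271. ] [ 695.  -245.7] [ 429.2 -257.6] [410.5 260.8]
free [ 568.  -162.3] [ 567.6 -164. ]
railR inner top [ 657.6 -225.6] [ 540.  -230.5]  S [ 649.6 -209.3] [ 535.  -216.3]
pan rim [562.  177.3] [560.9 178.6] handle [500.4 153.7] [425.9 126.9] S [497.2 150.3] [423.6 123.9]
kettle bar [584.9   1.7] [548.4  19. ] [583.8   1.9] [545.7  17.1] spout [646.6 -23.5] [646.3 -27.7] knob [561.2   8.5] [564.6  11.8]
mill [ 456.7 -164.7] [ 455.6 -163.1]
[552.6   7.1]
517.0542518027138 2.119098425719931
518.7500769296869 2.070553582733056
```

```bash
cat >> h.py <<'E'
from scipy.spatial.transform import Rotation as Rn
def go(x,y,z,yaw):
    """tool-axis shift (cm) and turn (deg) to TCP target; yaw = tool x heading, tool down"""
    s=bot.read_state(); R=Rn.from_euler("xyz",s["tcp_rot"]); G=Rn.from_euler("xyz",[180,0,yaw],degrees=True)
    np.set_printoptions(suppress=True,precision=2)
    print("t",s["time_s"],"pos",s["eef_pos"],"rot",np.degrees(s["tcp_rot"]),"F",s["contact_force"],"w",s["gripper_width"],s["grasp_force"])
    print("shift",R.inv().apply(np.array([x,y,z])-s["eef_pos"])/10,"turn",np.degrees((R.inv()*G).as_rotvec()))
E
python3 -c "
from h import *
go(565.5,10,200,155.5)"
```

```text
t 0.3 pos [270.44 563.15 230.82] rot [-179.95   -0.01  154.34] F [-1.08 -0.82 -0.67] w 85.51968805529303 0.0
shift [-50.55 -37.08   3.11] turn [-0.05 -0.01 -1.16]
```

```bash
python3 -m handwheel '[[[-3.2,-2.3,0.2],[0,0,-0.1],100],[[-3.2,-2.3,0.2],[0,0,-0.1],100],[[-3.2,-2.3,0.2],[0,0,-0.1],100],[[-3.2,-2.3,0.2],[0,0,-0.1],100],[[-3.2,-2.3,0.2],[0,0,-0.1],100],[[-3.2,-2.3,0.2],[0,0,-0.1],100],[[-3.2,-2.3,0.2],[0,0,-0.1],100],[[-3.2,-2.3,0.2],[0,0,-0.1],100]]' 20; python3 -m handwheel '[[[-3.2,-2.3,0.2],[0,0,-0.1],100],[[-3.2,-2.3,0.2],[0,0,-0.1],100],[[-3.2,-2.3,0.2],[0,0,-0.1],100],[[-3.2,-2.3,0.2],[0,0,-0.1],100],[[-3.2,-2.3,0.2],[0,0,-0.1],100],[[-2.5,-2.3,0.2],[0,0,-0.1],100],[[0,0,0],[0,0,0],100],[[0,0,0],[0,0,0],100]]'; python3 -c "
from h import *
go(565.5,10,150,155.5)"
```

```text
time_s: 1.1
eef_pos: [423.9, 286.2, 215.4]
tcp_rot: [3.141, 0.0, 2.708]
contact_force: [0.8, 0.8, 0.3]
gripper_width: 85.6
grasp_force: 0.0
time_s: 1.9
eef_pos: [534.1, 84.6, 203.1]
tcp_rot: [3.141, -0.001, 2.716]
contact_force: [-0.2, 0.1, -0.3]
gripper_width: 85.2
grasp_force: 0.0
t 1.9 pos [534.09  84.55 203.12] rot [179.99  -0.05 155.63] F [-0.2   0.12 -0.31] w 85.15879522763606 0.0
shift [-5.94 -5.5   5.31] turn [ 0.01 -0.05  0.13]
```

```bash
python3 -m handwheel '[[[-3,-2.8,1.3],[0,0,0],100],[[-2.9,-2.7,1.3],[0,0,0],100],[[0,0,1.3],[0,0,0],100],[[0,0,1.4],[0,0,0],100],[[0,0,0],[0,0,0],100],[[0,0,0],[0,0,0],100]]'; python3 -c "
from h import *
go(565.5,10,97.5,155.5)
d=optics.get_image('top');s=optics.get_image('side')
A=cv2.resize(d['pixels'][140:240,260:400,::-1],None,fx=4,fy=4)[:,:400];B=cv2.resize(s['pixels'][190:290,220:320,::-1],None,fx=4,fy=4)
cv2.imwrite('pics/k1.png',np.hstack([A,B]))"
```

```text
time_s: 2.5
eef_pos: [564.3, 12.3, 149.7]
tcp_rot: [-3.141, -0.002, 2.72]
contact_force: [0.9, 0.5, -0.4]
gripper_width: 85.5
grasp_force: 0.0
t 2.5 pos [564.31  12.35 149.71] rot [-179.99   -0.1   155.85] F [ 0.91  0.46 -0.4 ] w 85.52989925791142 0.0
shift [-0.21 -0.16  5.22] turn [-0.01 -0.1   0.35]
```

View pics/k1.png

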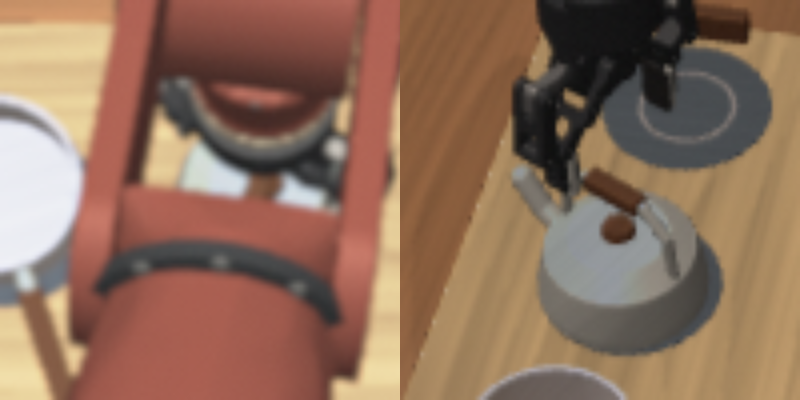

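The side crop shows the near finger at (570,205), left of the bar at (615,190), and the far finger at (660,100). I'll check this against the projected finger positions.

```bash
python3 -c "
from h import *
s=optics.get_image('side')
for P in ((582,51,150),(547,-27,150),(565,10,116)):
  print((p(s,P)-[220,190])*4+[400,0])"
```

```text
[565.9 199.8]
[652.6 121.1]
[613.6 192.9]
```

```bash
python3 -m handwheel '[[[0,-0.2,1.5],[0,0,0],100],[[-0.2,0,1.5],[0,0,0],100],[[0,0,1.2],[0,0,0],100],[[0,0,1.0],[0,0,0],100],[[0,0,0],[0,0,0],60],[[0,0,0],[0,0,0],40],[[0,0,0],[0,0,0],30],[[0,0,0],[0,0,0],24]]' 25;  python3 -m handwheel '[[[0,0,0],[0,0,0],18],[[0,0,0],[0,0,0],12],[[0,0,0],[0,0,0],8],[[0,0,0],[0,0,0],4],[[0,0,0],[0,0,0],0],[[0,0,0],[0,0,0],0],[[0,0,0],[0,0,0],0],[[0,0,0],[0,0,0],0]]' 25; python3 -c "
from h import *
go(568.2,-160,97.5,155.5)"
```

```text
time_s: 3.45
eef_pos: [567.0, 8.0, 99.2]
tcp_rot: [3.141, 0.002, 2.718]
contact_force: [-1.1, -0.4, -0.4]
gripper_width: 28.0
grasp_force: 0.0
time_s: 4.25
eef_pos: [567.4, 8.4, 99.1]
tcp_rot: [3.14, 0.002, 2.718]
contact_force: [3.1, 4.6, 2.5]
gripper_width: 13.5
grasp_force: 29.8
t 4.25 pos [567.4    8.35  99.14] rot [179.91   0.12 155.73] F [3.1  4.58 2.53] w 13.498158912915125 29.787349104881287
shift [ -6.99 -15.32   0.15] turn [0.09 0.12 0.23]
```

```bash
python3 -m handwheel '[[[-0.4,-0.9,0],[0,0,0],0],[[-0.85,-1.8,0],[0,0,0],0],[[-0.85,-1.8,0],[0,0,0],0],[[-0.85,-1.8,0],[0,0,0],0],[[0,0,0],[0,0,0],0],[[0,0,0],[0,0,0],0]]'; python3 -c "
from h import *
go(568.2,-150,98.5,155.7)"
```

```text
time_s: 4.85
eef_pos: [566.7, -63.8, 98.7]
tcp_rot: [-3.137, 0.0, 2.718]
contact_force: [-1.3, -5.6, 6.0]
gripper_width: 13.3
grasp_force: 30.4
t 4.85 pos [566.7  -63.84  98.68] rot [-179.74    0.02  155.75] F [-1.29 -5.57  5.98] w 13.348760582845996 30.445327162742615
shift [-3.67 -7.79  0.05] turn [-0.26  0.02  0.05]
```

```bash
python3 -m handwheel '[[[-0.75,-1.6,0],[0,0,0],0],[[-0.85,-1.8,0],[0,0,0],0],[[-0.85,-1.8,0],[0,0,0],0],[[-0.85,-1.8,0],[0,0,0],0],[[-0.3,-0.7,0],[0,0,0],0],[[0,0,0],[0,0,0],0],[[0,0,0],[0,0,0],0]]'; python3 -c "
from h import *
go(568.2,-170,98.5,155.7)
s=optics.get_image('side');crop(s,240,180,360,280,6,'pics/k2.png')"
```

```text
time_s: 5.55
eef_pos: [568.1, -146.1, 98.4]
tcp_rot: [-3.141, -0.001, 2.719]
contact_force: [-1.1, 1.2, 5.6]
gripper_width: 13.3
grasp_force: 30.7
t 5.55 pos [ 568.08 -146.09   98.42] rot [-179.97   -0.06  155.76] F [-1.07  1.21  5.56] w 13.333434912015905 30.65463960170746
shift [-0.99 -2.18 -0.01] turn [-0.03 -0.06  0.06]
```

View pics/k2.png

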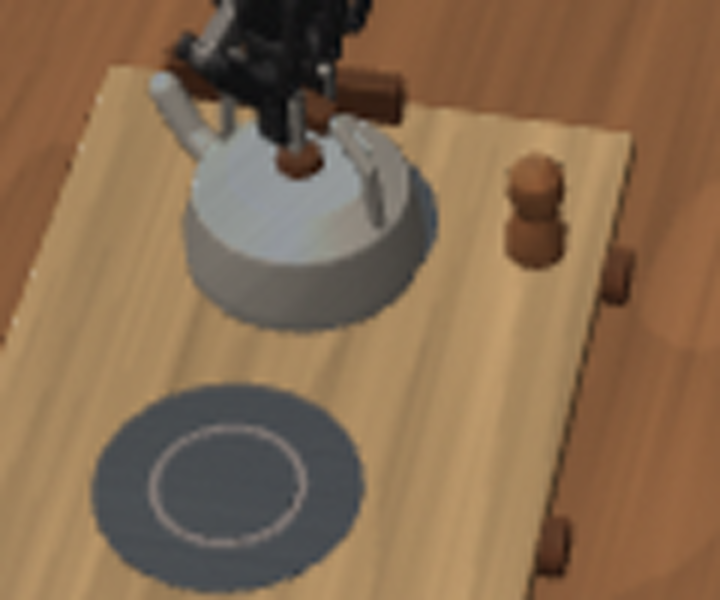

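The kettle is upright on the way to the free ring, and the mid ring is now fully visible, centred at crop (228,487). Next I creep toward the rail, watching the y force.

```bash
python3 -m handwheel '[[[-0.3,-0.6,0],[0,0,0],0],[[-0.3,-0.6,0],[0,0,0],0],[[0,0,0],[0,0,0],0],[[0,0,0],[0,0,0],0]]' | grep -E 'pos|force'; for i in 1 2 3 4; do :; done; python3 -m handwheel '[[[-0.08,-0.18,0],[0,0,0],0],[[0,0,0],[0,0,0],0]]'| grep -E 'pos|force';python3 -c "
from h import *
s=optics.get_image('side')
print(w(s,(239.6+228/6,179.6+487/6),20))"
```

```text
eef_pos: [568.7, -158.4, 98.4]
contact_force: [-0.2, 3.8, 6.4]
grasp_force: 30.8
eef_pos: [568.8, -158.8, 98.6]
contact_force: [-0.5, 7.9, 8.8]
grasp_force: 31.0
[560.9   5.8  20. ]
```

```bash
python3 -m handwheel '[[[0,0,0],[0,0,0],0],[[0,0,0],[0,0,0],0]]'| grep -E 'pos|force'; python3 -m handwheel '[[[-0.08,-0.18,0],[0,0,0],0],[[0,0,0],[0,0,0],0]]'| grep -E 'pos|force'
```

```text
eef_pos: [568.7, -158.8, 98.6]
contact_force: [-0.6, 8.3, 8.0]
grasp_force: 31.0
eef_pos: [568.6, -161.1, 98.5]
contact_force: [-0.2, 6.8, 8.2]
grasp_force: 30.9
```

```bash
python3 -m handwheel '[[[-0.08,-0.18,0],[0,0,0],0],[[0,0,0],[0,0,0],0]]'| grep -E 'pos|contact'; python3 -m handwheel '[[[-0.04,-0.1,0],[0,0,0],0],[[0,0,0],[0,0,0],0]]'| grep -E 'pos|contact'
```

```text
eef_pos: [568.6, -163.0, 98.5]
contact_force: [0.2, 7.3, 8.2]
eef_pos: [568.7, -163.4, 98.7]
contact_force: [-0.3, 9.7, 8.7]
```

```bash
python3 -m handwheel '[[[-0.04,-0.1,0],[0,0,0],0],[[0,0,0],[0,0,0],0]]'| grep -E 'pos|contact'; python3 -m handwheel '[[[-0.04,-0.1,0],[0,0,0],0],[[0,0,0],[0,0,0],0]]'| grep -E 'pos|contact'
```

```text
eef_pos: [568.6, -164.9, 98.5]
contact_force: [-0.5, 7.1, 8.5]
eef_pos: [568.6, -165.8, 98.6]
contact_force: [-0.8, 7.6, 7.3]
```

```bash
for i in 1; do python3 -m handwheel '[[[-0.04,-0.1,0],[0,0,0],0],[[0,0,0],[0,0,0],0]]'| grep -E 'pos|contact'; done; python3 -m handwheel '[[[-0.04,-0.1,0],[0,0,0],0],[[0,0,0],[0,0,0],0]]'| grep -E 'pos|contact'
```

```text
eef_pos: [568.5, -166.9, 98.6]
contact_force: [-0.9, 7.2, 8.7]
eef_pos: [568.6, -167.5, 98.8]
contact_force: [-0.1, 9.6, 9.6]
```

```bash
python3 -m handwheel '[[[-0.04,-0.1,0],[0,0,0],0],[[0,0,0],[0,0,0],0]]'| grep -E 'pos|contact'; python3 -m handwheel '[[[-0.04,-0.1,0],[0,0,0],0],[[0,0,0],[0,0,0],0]]'| grep -E 'pos|contact'
```

```text
eef_pos: [568.5, -169.3, 98.6]
contact_force: [-0.2, 8.1, 7.9]
eef_pos: [568.5, -170.1, 98.6]
contact_force: [0.3, 8.6, 8.5]
```

```bash
python3 -m handwheel '[[[-0.04,-0.1,0],[0,0,0],0],[[0,0,0],[0,0,0],0]]'| grep -E 'pos|contact'; python3 -m handwheel '[[[-0.04,-0.1,0],[0,0,0],0],[[0,0,0],[0,0,0],0]]'| grep -E 'pos|contact'
```

```text
eef_pos: [568.5, -171.2, 98.6]
contact_force: [-0.1, 8.3, 7.2]
eef_pos: [568.5, -171.7, 98.8]
contact_force: [0.3, 9.3, 9.7]
```

```bash
python3 -m handwheel '[[[-0.04,-0.1,0],[0,0,0],0],[[0,0,0],[0,0,0],0]]'| grep -E 'pos|contact'; python3 -c "
from h import *
s=optics.get_image('side');crop(s,250,170,350,245,8,'pics/k3.png')"
```

```text
eef_pos: [568.3, -173.6, 98.6]
contact_force: [0.3, 7.2, 8.5]
```

View pics/k3.png

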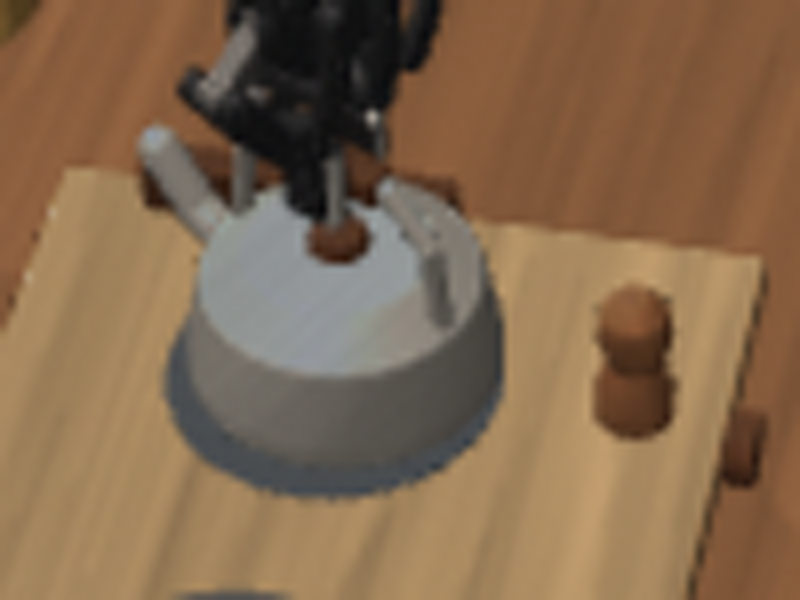

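The side crop shows the kettle upright and close to the rail, with a crescent of the ring showing on the near side (y≈465–495). So it is already a few mm past the ring's centre and I keep creeping.

```bash
python3 -m handwheel '[[[-0.04,-0.1,0],[0,0,0],0],[[0,0,0],[0,0,0],0]]'| grep -E 'pos|contact'
```

```text
eef_pos: [568.4, -174.3, 98.7]
contact_force: [-0.8, 8.2, 8.0]
```

```bash
python3 -m handwheel '[[[-0.04,-0.1,0],[0,0,0],0],[[0,0,0],[0,0,0],0]]'| grep -E 'pos|contact'
```

```text
eef_pos: [568.4, -174.7, 98.9]
contact_force: [-0.8, 10.2, 10.8]
```

```bash
python3 -m handwheel '[[[-0.04,-0.1,0],[0,0,0],0],[[0,0,0],[0,0,0],0]]'| grep -E 'pos|contact'
```

```text
eef_pos: [568.4, -175.1, 99.0]
contact_force: [0.5, 11.3, 11.3]
```

```bash
python3 -m handwheel '[[[-0.04,-0.1,0],[0,0,0],0],[[0,0,0],[0,0,0],0]]'| grep -E 'pos|contact|rot'
```

```text
eef_pos: [568.5, -175.5, 99.3]
tcp_rot: [3.134, -0.005, 2.718]
contact_force: [-0.7, 13.8, 12.7]
```

```bash
python3 -m handwheel '[[[-0.04,-0.1,0],[0,0,0],0],[[0,0,0],[0,0,0],0]]'| grep -E 'pos|contact|rot'
```

```text
eef_pos: [568.6, -176.0, 99.5]
tcp_rot: [3.132, -0.005, 2.717]
contact_force: [-0.7, 15.3, 13.7]
```

Contact: over the last steps the force has climbed steadily to about 15 N while the tool barely moved. I back off the preload, release, and rise.

```bash
python3 -m handwheel '[[[0.08,0.18,0],[0,0,0],0],[[0,0,0],[0,0,0],0]]'| grep -E 'pos|contact|rot'; python3 -m handwheel '[[[0,0,0],[0,0,0],10],[[0,0,0],[0,0,0],20],[[0,0,0],[0,0,0],40],[[0,0,0],[0,0,0],60],[[0,0,0],[0,0,0],60],[[0,0,-1],[0,0,0],60],[[0,0,-2],[0,0,0],80],[[0,0,-3],[0,0,0],100]]';python3 -m handwheel '[[[0,0,-4],[0,0,0],100],[[0,0,-2],[0,0,0],100],[[2.4,4,0],[0,0,0],100],[[2.4,4,0],[0,0,0],100],[[2.4,4,0],[0,0,0],100],[[2.4,4,0],[0,0,0],100],[[0,0,0],[0,0,0],100],[[0,0,0],[0,0,0],100]]'; python3 -c "
from h import *
d=optics.get_image('top');s=optics.get_image('side')
A=cv2.resize(d['pixels'][140:240,360:440,::-1],None,fx=4,fy=4);B=cv2.resize(s['pixels'][170:270,230:345,::-1],None,fx=4,fy=4)
cv2.imwrite('pics/k4.png',np.hstack([A,B]))
go(463.4,140.4,100,-159)"
```

```text
eef_pos: [568.4, -175.1, 99.0]
tcp_rot: [3.135, -0.004, 2.718]
contact_force: [-0.2, 11.7, 11.3]
time_s: 10.9
eef_pos: [566.5, -179.7, 157.1]
tcp_rot: [-3.141, -0.005, 2.718]
contact_force: [1.2, 0.5, -0.3]
gripper_width: 78.0
grasp_force: 0.0
time_s: 11.7
eef_pos: [546.5, 5.9, 219.0]
tcp_rot: [-3.141, 0.001, 2.721]
contact_force: [0.7, -0.8, -0.8]
gripper_width: 85.3
grasp_force: 0.0
t 11.8 pos [546.84   4.34 218.74] rot [-179.97    0.05  155.7 ] F [-0.02 -1.19 -0.83] w 85.72781878996442 0.0
shift [13.21  8.97 11.86] turn [ -0.05   0.04 -45.3 ]
```

View pics/k4.png

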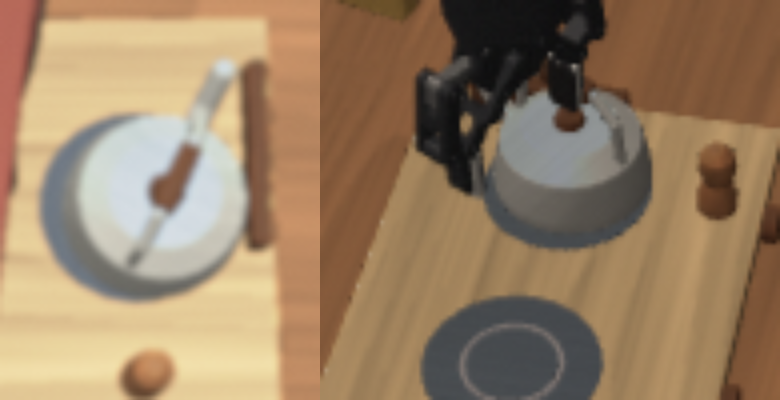

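The kettle stands upright against the right rail, with its knob at crop (165,188), and the mid ring is free. Next I turn the tool for the saucepan handle.

```bash
python3 -m handwheel '[[[0,0,0],[0,0,-7.6],100],[[0,0,0],[0,0,-7.6],100],[[0,0,0],[0,0,-7.6],100],[[0,0,0],[0,0,-7.6],100],[[0,0,0],[0,0,-7.5],100],[[0,0,0],[0,0,-7.5],100],[[0,0,0],[0,0,0],100],[[0,0,0],[0,0,0],100]]' >/dev/null; python3 -c "
from h import *
d=optics.get_image('top'); print('knob',w(d,(359.6+165/4,139.6+188/4),86),'bar',w(d,(359.6+179/4,139.6+176/4),123))
go(463.4,140.4,100,-159)"
```

```text
knob [ 567.2 -171.1   86. ] bar [ 566.5 -173.4  123. ]
t 12.65 pos [546.69   4.3  218.33] rot [-179.99   -0.01 -159.08] F [-0.02  0.71  0.25] w 85.79787417151208 0.0
shift [ 2.92 15.69 11.83] turn [-0.01 -0.01 -0.08]
```

```bash
python3 -m handwheel '[[[0.7,3.9,1],[0,0,0],100],[[0.7,3.9,2],[0,0,0],100],[[0.7,3.9,3],[0,0,0],100],[[0.8,4,3],[0,0,0],100],[[0,0,2.8],[0,0,0],100],[[0,0,0],[0,0,0],100],[[0,0,0],[0,0,0],100]]' >/dev/null; python3 -c "
from h import *
go(463.4,140.4,43.5,-159)
s=optics.get_image('side');d=optics.get_image('top')
A=cv2.resize(d['pixels'][150:250,230:310,::-1],None,fx=4,fy=4);B=cv2.resize(s['pixels'][260:360,220:335,::-1],None,fx=4,fy=4)
cv2.imwrite('pics/p1.png',np.hstack([A,B]))
yd=np.array([-np.sin(np.radians(21)),np.cos(np.radians(21)),0])*43
g=np.array([463.4,140.4,0])
for P in (g+yd+[0,0,100],g-yd+[0,0,100],g+[0,0,62]): print((p(s,P)-[220,260])*4+[320,0])
"
```

```text
t 13.35 pos [463.4  140.59 100.9 ] rot [-179.99   -0.03 -158.92] F [0.84 0.81 0.43] w 85.14200562470904 0.0
shift [ 0.   -0.02  5.74] turn [-0.01 -0.03  0.08]
[643.56 167.98]
[627.69  57.24]
[637.54 148.1 ]
```

View pics/p1.png

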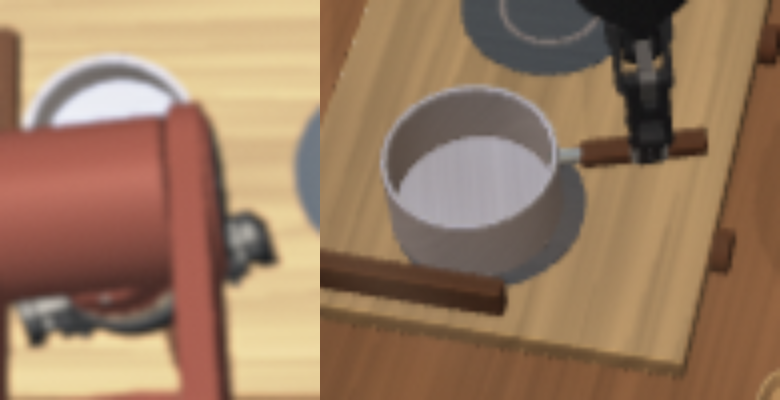

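The side crop shows the gripper straddling the middle of the handle at (648,145), as predicted. I descend and close.

```bash
python3 -m handwheel '[[[0,0,2],[0,0,0],100],[[0,0,2],[0,0,0],100],[[0,0,1.7],[0,0,0],100],[[0,0,0],[0,0,0],60],[[0,0,0],[0,0,0],40],[[0,0,0],[0,0,0],30],[[0,0,0],[0,0,0],24],[[0,0,0],[0,0,0],18]]' 40 >/dev/null;  python3 -m handwheel '[[[0,0,0],[0,0,0],12],[[0,0,0],[0,0,0],6],[[0,0,0],[0,0,0],0],[[0,0,0],[0,0,0],0],[[0,0,0],[0,0,0],0],[[0,0,0],[0,0,0],0]]' 40; python3 -c "
from h import *
go(456.8,3.2,44,-177.9)"
```

```text
time_s: 14.85
eef_pos: [464.2, 140.7, 44.8]
tcp_rot: [-3.141, 0.002, -2.773]
contact_force: [-0.7, -2.3, 6.8]
gripper_width: 15.3
grasp_force: 40.5
t 14.85 pos [464.18 140.73  44.76] rot [-179.94    0.09 -158.85] F [-0.72 -2.27  6.79] w 15.296442273811783 40.45370578765869
shift [  5.65 -12.56   0.08] turn [-0.04  0.1  19.05]
```

```bash
python3 -m handwheel '[[[0.35,-0.8,0],[0,0,0],0],[[0.65,-1.4,0],[0,0,0],0],[[0.65,-1.4,0],[0,0,0],0],[[0.65,-1.4,0],[0,0,0],0],[[0.35,-0.8,0],[0,0,0],0],[[0,0,0],[0,0,0],0]]'|grep -E 'pos|contact|grasp'; python3 -m handwheel '[[[0.65,-1.4,0],[0,0,0],0],[[0.65,-1.4,0],[0,0,0],0],[[0.65,-1.4,0],[0,0,0],0],[[0.65,-1.4,0],[0,0,0],0],[[0.4,-1.0,0],[0,0,0],0],[[0,0,0],[0,0,0],0],[[0,0,0],[0,0,0],0]]'; python3 -c "
from h import *
go(456.8,3.2,44,-177.9)"
```

```text
eef_pos: [460.3, 76.6, 44.5]
contact_force: [0.7, -0.1, 7.2]
grasp_force: 40.6
time_s: 16.15
eef_pos: [455.9, 4.1, 44.5]
tcp_rot: [-3.14, 0.001, -2.773]
contact_force: [-1.3, 0.2, 7.3]
gripper_width: 15.4
grasp_force: 40.6
t 16.15 pos [455.9    4.06  44.49] rot [-179.92    0.05 -158.87] F [-1.31  0.18  7.29] w 15.41762711375471 40.639861822128296
shift [-0.05 -0.11  0.05] turn [-0.07  0.06 19.03]
```

```bash
python3 -m handwheel '[[[0,0,0],[0,0,2],0],[[0,0,0],[0,0,4],0],[[0,0,0],[0,0,4],0],[[0,0,0],[0,0,4],0],[[0,0,0],[0,0,3],0],[[0,0,0],[0,0,2],0],[[0,0,0],[0,0,0],0],[[0,0,0],[0,0,0],0]]'; python3 -c "
from h import *
go(456.8,3.2,44,-177.9)
s=optics.get_image('side');crop(s,220,180,350,310,4.6,'pics/p2.png')"
```

```text
time_s: 16.95
eef_pos: [456.4, 5.4, 44.4]
tcp_rot: [3.141, 0.003, -3.104]
contact_force: [0.1, 3.8, 4.9]
gripper_width: 15.3
grasp_force: 40.4
t 16.95 pos [456.35   5.43  44.44] rot [ 179.94    0.15 -177.86] F [0.13 3.79 4.88] w 15.316519328072616 40.43407201766968
shift [-0.04 -0.22  0.04] turn [0.06 0.15 0.04]
```

View pics/p2.png

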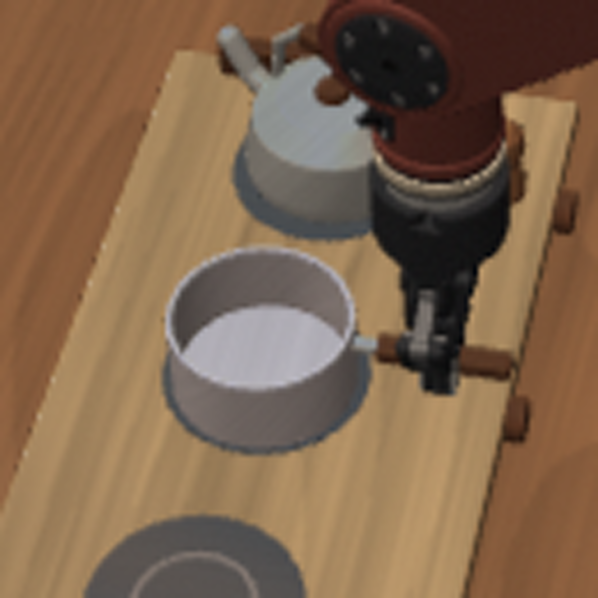

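The pan is on the mid ring with its handle to the front. The rim spans crop x 166–355 and y 245–390. I'll work out the remaining offset.

```bash
python3 -c "
from h import *
s=optics.get_image('side')
# outer rim ellipse predicted vs seen: fit centre by extents
e=np.array([166,355,245,390])/4.6+np.array([219.6,219.6,179.6,179.6])
from scipy.optimize import least_squares
t=np.linspace(0,6.283,90)
def f(c):
  q=np.array([p(s,(c[0]+55*np.cos(a),c[1]+55*np.sin(a),75)) for a in t]); return np.r_[q.min(0)[0],q.max(0)[0],q.min(0)[1],q.max(0)[1]]-e
r=least_squares(f,[560,8]);print(r.x,r.fun)
print('handle',w(s,(219.6+358/4.6,179.6+343/4.6),65),w(s,(219.6+512/4.6,179.6+364/4.6),64))"
```

```text
[560.4   8.1] [-0.2  0.2  0.1 -0.1]
handle [502.9   7.5  65. ] [412.9   2.4  64. ]
```

The pan centre is within about 2 mm of the ring's and its angle is about 1° off, so I release and retreat.

```bash
python3 -m handwheel '[[[0,0,0],[0,0,0],10],[[0,0,0],[0,0,0],25],[[0,0,0],[0,0,0],50],[[0,0,0],[0,0,0],80],[[0,0,0],[0,0,0],100],[[0,0,-1],[0,0,0],100],[[0,0,-3],[0,0,0],100],[[0,0,-4],[0,0,0],100]]' >/dev/null;python3 -m handwheel '[[[0,0,-4],[0,0,0],100],[[0,0,-4],[0,0,0],100],[[1,4,0],[0,0,0],100],[[1,4,0],[0,0,0],100],[[1,4,0],[0,0,0],100],[[1,4,0],[0,0,0],100],[[1,4,0],[0,0,0],100],[[1,4,0],[0,0,0],100]]';python3 -m handwheel '[[[0,4,0],[0,0,0],100],[[0,4,0],[0,0,0],100],[[0,4,0],[0,0,0],100],[[0,0,0],[0,0,0],100],[[0,0,0],[0,0,0],100]]'; python3 -c "
from h import *
d=optics.get_image('top'); crop(d,220,135,440,265,3.6,'pics/f1.png')"
```

```text
time_s: 18.65
eef_pos: [385.6, 243.9, 204.6]
tcp_rot: [3.141, 0.001, -3.104]
contact_force: [0.6, 0.8, -1.8]
gripper_width: 85.2
grasp_force: 0.0
time_s: 19.15
eef_pos: [381.4, 362.7, 203.9]
tcp_rot: [-3.141, -0.0, -3.102]
contact_force: [-0.6, -1.0, 0.0]
gripper_width: 85.1
grasp_force: 0.0
```

View pics/f1.png

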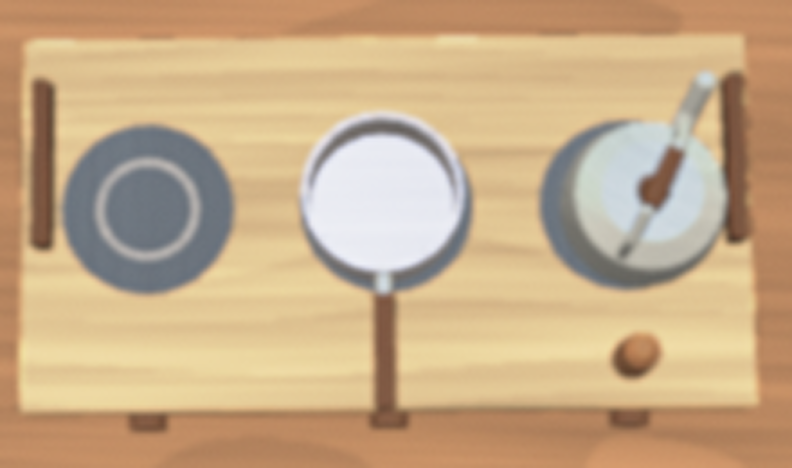

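The pan is centred on the mid ring (rim at (383,194)) with its handle straight to the front. The kettle touches the right rail at x≈726, and the mill hasn't moved. One last numeric check.

```bash
python3 -c "
from h import *
d=optics.get_image('top'); T=lambda u,v,z:w(d,(219.64+u/3.6,134.64+v/3.6),z)[:2]
print('mid',(T(149,209,20)+T(625,205,20))/2,'pan',T(383,194,75),'tip',T(385,408,68),'knob',T(654,190,86),'bar',T(668,168,123),'free',T(625,205,20))
print('rail inner bottom-ish', T(722,155,46), T(724,155,46))"
```

```text
mid [561.5   7.1] pan [559.3  10.4] tip [413.9   4.8] knob [ 565.2 -172.2] bar [ 572.1 -175.3] free [ 568.  -162.3]
rail inner bottom-ish [ 600.2 -226. ] [ 600.2 -227.4]
```

```bash
python3 -c "
from cell import bot
print(bot.hand_in())"
```

```text
the job is handed in; nothing more can be done
None
```

I handed the job in at about 19 s of the 64 s allowed: the kettle is on the former empty (right) ring against its rail, and the saucepan is on the middle ring, about 3 mm off centre with its handle square to the front; `hand_in()` returned no verdict.

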